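# Reset the torch gas shut-off with its key

## Robot

A 7-joint arm with a two-finger parallel gripper is mounted at the origin on the work surface. World frame = base frame: x ahead of the robot, y to its left, z up, the work surface at z = 0. Lengths are in mm, angles in rad, forces in N, time in s.
With the tool pointing down it reaches from about 400 to 875 mm from the base axis. Payload 4.4 kg.
Tool frame: the origin (TCP) lies on the centre line of the jaws, within the pads' length; the fingertips stand 11 mm ahead of it and the grasp point (between the pads) lies 8 mm behind it (ctrl.tips_ahead is the distance from the TCP to the fingertips, in mm); z points along the fingers, y is the line along which they close (so a half turn about z gives the same grasp; the last joint's range is limited). The gripper opens to 85 mm and grips with 20 to 120 N. Pads are 22 mm wide; open, the fingers measure 114 mm over their backs; the gripper's body (76 mm by 85 mm) begins 54 mm behind the grasp point. The pads swing forward as they close: fully open they stand 13 mm farther back than shut.
Start: joints at [-1.342, 0.628, 0.038, 1.517, -0.027, 0.996, -0.02], TCP at [188.831, 621.981, 204.213] pointing down, gripper open.
Joint ranges: [-3.06, 3.06], [-0.37, 2.12], [-1.25, 1.32], [0.18, 2.47], [-1.1, 4.24], [0.23, 1.98], [-2.94, 2.94]. Speed limits (rad/s): [2.57, 2.57, 3.14, 3.14, 3.14, 3.14, 3.14].

## Interface

Orientations are given as [roll, pitch, yaw] about the fixed x, y, z axes, in that order (R = Rz(yaw) Ry(pitch) Rx(roll)).
In Python, from cell import ctrl, eyes, job gives the robot as it stands. The module is installed in compiled form; this text tells all that it offers.
- The arm moves only by the tool carry_out, never from a script. Its argument "moves" is a list of rows, each an object of numbers: "tx", "ty", "tz": the shift along the tool's x, y, z as a fraction of full scale; "twist": the turn about the tool's z as a fraction of full scale; "fingers": the opening, from 0 (shut) to 1 (fully open). In form: [{"tx": .., "ty": .., "tz": .., "twist": .., "fingers": ..}, ...]. A call has 1 to 12 rows; each row shifts and turns the commanded pose from where the row before left it, along the tool's axes as they then stand; what a row does not reach is not made up. Full scale, the value 1, is 0.3 m for a shift and pi rad for a turn. A row lasts 1/8 s, in which the tool goes at most 62.5 mm and 10.7 degrees, less where a joint would pass 70% of its speed; a pose out of reach is approached as far as the arm can. A call with a number of a shift or a turn outside -1 to 1 is refused whole. A call with a gripper value outside its range is refused whole. The fingers move at their own pace and stop on an object; the grip force is fixed at half the most. Time passes only in rows, so rows that do not move let the fingers close. It gives the time, the measured TCP pose, the force, the opening and the grip force at its end, in the units of the state.
- ctrl.read_state(): the state, without advancing time (a new reading comes with each control period).
- eyes.get_image(name): name is "scene" or "top" or "wrist"; returns a dict with "color" (480x640x3 uint8, blue, green, red), "fovy" (degrees; the focal length in pixels is half the picture's height over the tangent of half this angle, whatever the lens; pixels are square), "cx", "cy" (the principal point, pixels), "k1" (the pictures are not rectified: a ray, as slopes to the right and down, at radius r is drawn at 1 + k1 r^2 times it, then the intrinsics apply), "world_from_camera" (4x4, takes a point from camera to world coordinates). Camera axes: x right, y up, looking along -z (the intrinsics and any distortion apply to the point x, -y, -z); pixel columns grow to the right and rows downward; lengths in mm; the calibration is good to about 2 mm. A picture is of the moment at which its call begins. There is no depth.
- job.finish_job(): hands the job in; it is judged then, once.
The state is a dict: "clock": time; "qpos": joint angles; "qd": joint speeds; "tau": joint torques, N m; "eef_pos": TCP position; "tool_rot": TCP orientation; "force": force on the tool from outside, world axes, zero at the start; "torque": the same for the moment, N m; "width": finger opening in mm; "gripper_force": force on a finger pad.
Only numpy, scipy, OpenCV 4.12 (cv2) and the standard library are available. Lean on these libraries where they do the work, as an engineer would, in place of code of your own. Each camera call takes 0.05 s, during which the arm holds its last target. There are 200 camera calls.

## Task

The torch gas shut-off at the soldering hearth has tripped: turn the key in its switch box clockwise, seen from above, as far as it will go, up against the firm stop, which resets it and swings the pointer on the dial beside it. Then turn the key back to the one position where it comes out, which has to be felt for, draw it straight out without forcing it, and set it down upright in the bore of the wooden key block (do not drop it). Be gentle with the lock all along and leave the flux bottle, the charcoal block and the stone dish where they are.

Things in the scene. Friction and masses are not known exactly. Their poses are not given: they have to be found in the camera images.
- lock: Switch box: grey steel, 110 x 110 mm, on a 150 x 150 x 18 mm board fixed to the bench; origin at the board's underside, top face 66 mm higher; x, y along its edges, dial on its +x side. Key axis vertical through its middle. Key angle: from the box's x to the key's x, anticlockwise from above positive; about -0.65 rad at the start. Over 70 N of contact force (all points summed) damages it.
- keyway (a point): Centre of the key hole on the box's top face, axes as the box. Turning clockwise, the key is free for 0.1 to 0.8 rad, then drives the reset dog against an even drag of about 0.1 N m, up to a firm stop at a key angle between -1.7 and -1.1 rad, different each run. It gives 0.1 rad or so (play), then about 0.35 N m on the key makes 70 N on bit and walls: let 0.2 N m do.
- key_collar (a point): Centre of the underside of the key's steel collar (52 mm across, 4 mm thick), which hides the notch the key comes out by. That release angle is between -0.4 and +0.5 rad, different each run and unrelated to the stop, and leaves about 0.1 rad either way. Elsewhere the bit catches under the cover after 2 mm of lift; a 30 N pull there is too much. 0.5 rad or so past it is another stop.
- key_bow (a point): Centre of the key's bow: an upright black plastic tab 36 mm (x) by 9 mm (y, the way to grip it) by 36 mm high, to be taken from above; 75 mm above the key's foot and 39 mm above the box's top face while in the lock. z up along the key's axis, x along the bow towards the side of the bit.
- key_foot (a point): Centre of the lower end of the key's round shaft (13 mm across, 37 mm from foot to collar, 1.5 mm of play all round in the lock), 36 mm below the box's top face while in the lock, so a 36 mm lift frees it. A bit 6 mm wide and 6 mm high, 17 to 23 mm above the foot, sticks out towards the key's x to 20 mm from its axis.
- key: The whole key, about 120 g, 93 mm tall, loose; origin at its foot, z up, x towards the bit.
- pointer (a joint): Short black pointer on the white dial beside the key, turning about the key's axis, moved only by the reset dog in the box: below 0.1 rad = tripped, as at the start; it swings clockwise to 0.35 rad = fully reset when the key is against the firm stop, and stays there when the key turns back. Above 0.28 rad counts as reset.
- bore (a point): Centre of the mouth of the upright round bore (46 mm across, 35 mm deep) in the wooden key block, 90 x 90 x 47 mm high, fixed to the bench. The key stands in it on its foot, collar 2 mm above the block, bow 40 mm above this point, leaning a little.
- flux_mid (a point): Middle of a white flux bottle, 52 mm in diameter and 120 mm tall, loose on the bench: leave it alone.
- charcoal_mid (a point): Middle of a dark charcoal block, 70 x 110 x 30 mm, loose on the bench: leave it alone.
- dish_mid (a point): Middle of a small grey stone bowl, 90 mm across and 35 mm high, loose on the bench: leave it alone.
Not all that is in view belongs to the job. What is shaped like the key but pink is not meant. Of the things that look like the part that bears bore, the smaller one is meant.

How it is judged (in metres and radians):
On the way, in this order (a step that is already met when the one before it is completed fails the run):
1. the key, still in the lock, has been turned to the stop: the pointer shows reset (value of joint pointer above 0.28 rad and z of key_foot in the frame of keyway below -0.025 m and horizontal distance between key_foot and keyway below 0.01 m), for 0.1 s.
2. the key has been drawn out of the lock (z of key_foot in the frame of keyway above 0.002 m and value of joint pointer above 0.28 rad), for 0.1 s.
At the end, for the whole second after the job is handed in: The pointer shows reset (above 0.28 rad), and the key stands released and at rest in the bore of the wooden block: foot within 15 mm of the bore's axis and at least 25 mm deep, leaning less than 0.3 rad (value of joint pointer above 0.28 rad and horizontal distance between key_foot and bore below 0.015 m and z of key_foot in the frame of bore below -0.025 m and angle between key_bow's own z axis and vertical below 0.3 rad and linear speed of key below 0.02 m/s and contact force between the fingers and key below 0.1 N); the robot touches nothing.
It fails at once if the key is forced in the lock (more than 70 N between them, walls, stop and cover together) (contact force between key and lock above 70 N).
It fails at once if the key is dropped (falls free faster than 0.45 m/s) (linear speed of key above 0.45 m/s and contact force between each of the arm, the fingers and key below 0.05 N).
It fails at once if the robot presses hard on the switch box (more than 40 N) (contact force between any of the fingers, the arm and lock above 40 N).
It fails at once if a bystander is moved more than 30 mm (distance of any of flux_mid, charcoal_mid, dish_mid from where it was at the start of the episode above 0.03 m).
It also fails if it takes over 72 s, if anything falls off the work surface, if the arm or the gripper's body presses on something with over 40 N, if the wrist force passes 120 N, or if a joint passes its speed limit or range.

## Working session

There is one attempt and no reset: what is moved stays moved. The work goes in short steps, Python scripts to look and compute and a tool call to move; the robot and the scene stay as the last step left them, time stands still between calls to the robot, and variables do not carry over. Pictures are saved under pics/ and viewed, at most 10 in all, crops included, and the job is handed in when it is done.

Besides the shell and the picture viewer there is one more tool, called as name([rows], argument=value, ...), one row to a line, values as JSON. carry_out: Moves the arm, as the interface text tells. Its arguments: {"type":"object","properties":{"moves":{"type":"array","items":{"type":"object","properties":{"tx":{"type":"number","minimum":-1,"maximum":1},"ty":{"type":"number","minimum":-1,"maximum":1},"tz":{"type":"number","minimum":-1,"maximum":1},"twist":{"type":"number","minimum":-1,"maximum":1},"fingers":{"type":"number"}}}}},"required":["moves"]}

```bash
mkdir -p pics; cat > h.py <<'E'
import numpy as np, cv2
from cell import ctrl, eyes, job
def shot(n,f):
    im=eyes.get_image(n); cv2.imwrite(f'pics/{f}.png',im['color'])
    np.save(f'pics/{f}.npy',{k:im[k] for k in im if k!='color'},allow_pickle=True); return im
def cal(f): return np.load(f'pics/{f}.npy',allow_pickle=True).item()
def ray(c,u,v):
    fl=240/np.tan(np.radians(c['fovy'])/2)
    d=np.array([(u-c['cx'])/fl,(v-c['cy'])/fl]); s=d.copy()
    for _ in range(30): s=d/(1+c['k1']*(s@s))
    T=np.array(c['world_from_camera']); return T[:3,3],T[:3,:3]@np.array([s[0],-s[1],-1])
def onz(f,u,v,z):
    o,d=ray(cal(f),u,v); return o+d*(z-o[2])/d[2]
def proj(f,p):
    c=cal(f);T=np.array(c['world_from_camera']);q=T[:3,:3].T@(np.array(p)-T[:3,3]);s=np.array([q[0],-q[1]])/-q[2]
    fl=240/np.tan(np.radians(c['fovy'])/2);s=s*(1+c['k1']*(s@s));return s*fl+[c['cx'],c['cy']]
E
python3 - <<'E'
from h import *
for n in ('scene','top'):
    i=shot(n,n+'0'); print(n,i['fovy'],i['world_from_camera'][:3,3])
s=ctrl.read_state();print(s)
E
```

```text
scene 54.898106678984284 [ 937.31694696 -180.80228723  828.89097724]
top 47.63884094095119 [ 403.49529282   83.79849292 1128.5549002 ]
{'clock': 0.1, 'qpos': array([-1.34179052,  0.6292494 ,  0.03843955,  1.51823442, -0.02701965,
        0.99628425, -0.02002607]), 'qd': array([-3.39557019e-05, -9.72597615e-04, -3.72984859e-04, -3.56855558e-03,
       -3.90034033e-04, -5.04891339e-04,  1.72161108e-03]), 'tau': array([ 2.93038102e-03, -5.64548564e+01,  1.23057917e+00, -1.93977964e+01,
        1.13376678e-02,  5.42056849e-03, -1.23020544e-05]), 'eef_pos': array([188.65257591, 621.41406056, 203.39445601]), 'tool_rot': array([-3.13993466e+00, -3.97106014e-06,  2.84675506e+00]), 'force': array([-0.09159917, -1.17299104, -0.72246257]), 'torque': array([ 0.02232498, -0.02152276,  0.05387633]), 'gripper_force': 0.0, 'width': 85.37901240277654}
```

View pics/top0.png

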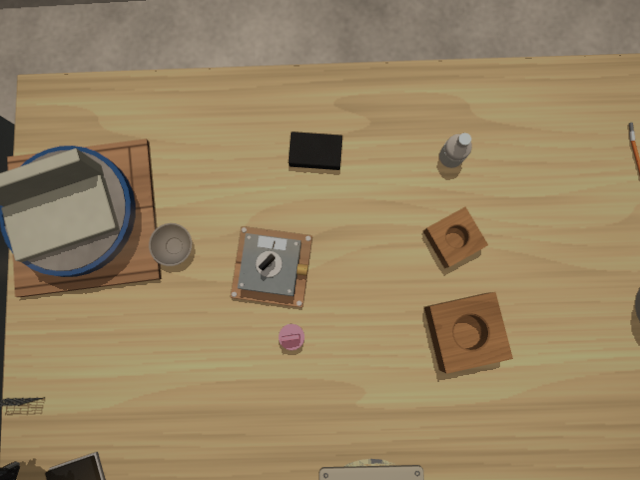

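View pics/scene0.png

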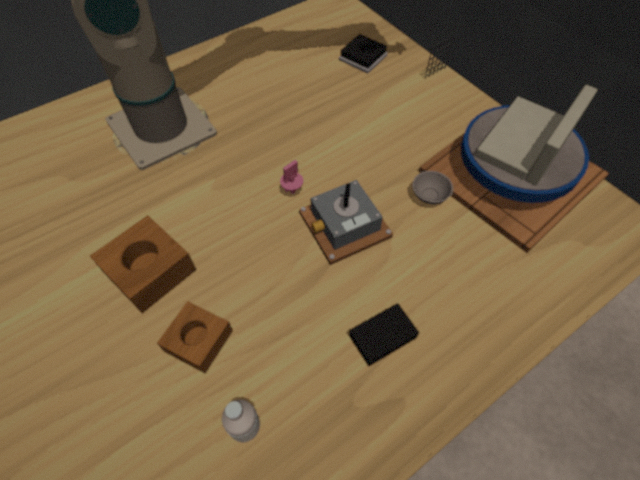

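Two look-alike pairs. Blocks in the top view: the small one at (455,238) and the large one at (468,333). The smaller is meant. Keys: black bow at (266,262) in the box and a pink one at (291,337). The black one is meant. I'll confirm both in an enlarged crop.

```bash
python3 - <<'E'
from h import *
im=cv2.imread('pics/top0.png')
a=cv2.resize(im[220:315,225:320],(400,400),interpolation=cv2.INTER_CUBIC)
b=cv2.resize(im[195:275,415:495],(400,400),interpolation=cv2.INTER_CUBIC)
im=cv2.imread('pics/scene0.png'); 
cv2.imwrite('pics/crop.png',np.hstack([a,b]))
E
```

```text
(no output)
```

View pics/crop.png

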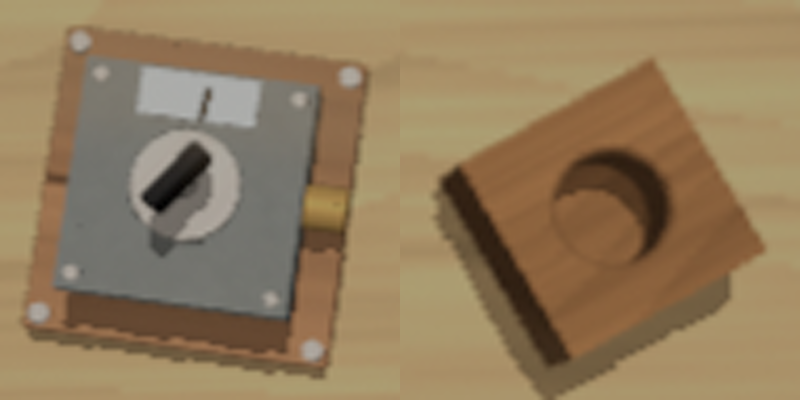

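The left crop is the lock. Its box-top corners are (88,58), (320,88), (290,317), (55,287), with the dial at the top and the black bow top near (178,178). The right crop is the small block. Its top corners are (462,167), (652,60), (765,248), (570,357), with the bore near (611,208).

```bash
python3 - <<'E'
from h import *
L=lambda u,v,z: onz('top0',225+(u+.5)/4.2105-.5,220+(v+.5)/4.2105-.5,z)
R=lambda u,v,z: onz('top0',415+(u-400+.5)/5-.5,195+(v+.5)/5-.5,z)
c=np.array([L(*p,66) for p in [(88,58),(320,88),(290,317),(55,287)]]);print(c.round(1),c.mean(0))
e1=c[0]+c[1]-c[2]-c[3];e2=c[0]+c[3]-c[1]-c[2]
print('box yaw',np.arctan2(e1[1],e1[0]),np.arctan2(e2[1],e2[0])-np.pi/2,[np.linalg.norm(c[i]-c[i-1]) for i in range(4)])
print('collar',L(185,186,71))
b=np.array([L(*p,123) for p in [(142,195),(195,142),(212,157),(158,212)]]);print('bow',b.round(1),b.mean(0))
d=(b[1]+b[2]-b[0]-b[3]);print('bow dir',np.arctan2(d[1],d[0]))
k=np.array([R(*p,47) for p in [(462,167),(652,60),(765,248),(570,357)]]);print(k.round(1),k.mean(0),[np.linalg.norm(k[i]-k[i-1]) for i in range(4)])
print('bore',R(611,208,47))
for n,p in [('bottle',(455,150)),('charc',(316,152)),('dish',(172,245)),('pink',(291,337))]: print(n,onz('top0',*p,40).round(0))
m=c.mean(0)
for p in [m,m+[0,0,57],k.mean(0)]: print(proj('scene0',p))
print(ctrl.tips_ahead)
E
```

```text
[[565.8 234.2  66. ]
 [548.3 125.3  66. ]
 [441.7 141.8  66. ]
 [458.7 250.8  66. ]] [503.6255138  188.02306362  66.        ]
box yaw -0.15398798729188068 -0.1570711289710549 [np.float64(108.3816997497506), np.float64(110.24115218522256), np.float64(107.7840557096605), np.float64(110.25419141871612)]
collar [503.55113351 188.97441334  71.        ]
bow [[495.2 202.9 123. ]
 [518.  179.  123. ]
 [511.2 171.6 123. ]
 [487.5 195.9 123. ]] [502.96777558 187.36944376 123.        ]
bow dir -0.8026487231441786
[[ 568.5 -128.2   47. ]
 [ 609.8 -206.8   47. ]
 [ 532.2 -246.9   47. ]
 [ 490.9 -166.8   47. ]] [ 550.33710938 -187.17250918   47.        ] [np.float64(86.71883177830253), np.float64(88.82522165740646), np.float64(87.34143135468872), np.float64(90.12396657410562)]
bore [ 550.12435033 -186.67742768   47.        ]
bottle [ 730. -196.   40.]
charc [735.  90.  40.]
dish [551. 388.  40.]
pink [360. 150.  40.]
[344.86596802 206.28792273]
[345.93284293 188.79046916]
[192.87456742 330.19928055]
11.0
```

carry_out([
  {"tx":-0.12,"ty":-0.09,"fingers":1},
  {"tx":-0.13,"ty":-0.1,"fingers":1},
  {"tx":-0.13,"ty":-0.1,"fingers":1},
  {"tx":-0.13,"ty":-0.1,"fingers":1},
  {"tx":-0.13,"ty":-0.1,"fingers":1},
  {"tx":-0.13,"ty":-0.1,"fingers":1},
  {"tx":-0.13,"ty":-0.1,"fingers":1},
  {"tx":-0.13,"ty":-0.1,"fingers":1},
  {"tx":-0.13,"ty":-0.1,"fingers":1},
  {"tx":-0.13,"ty":-0.1,"fingers":1},
  {"tx":-0.13,"ty":-0.09,"fingers":1},
  {"fingers":1},
])

```text
validation failed for argument at $.mo...
```

carry_out([
  {"twist":0.054,"fingers":1},
  {"twist":0.054,"fingers":1},
  {"twist":0.054,"fingers":1},
  {"fingers":1},
  {"fingers":1},
  {"fingers":1},
])

```text
validation failed for argument at $.mo...
```

```bash
cat > go.py <<'E'
import sys
from h import *
x,y,yaw=map(float,sys.argv[1:4])
s=ctrl.read_state();p=s['eef_pos'];a=s['tool_rot'][2]
R=np.array([[np.cos(a),np.sin(a)],[np.sin(a),-np.cos(a)]])
d=R@(np.array([x,y])-p[:2])
print('clock',s['clock'].__round__(2),'pos',p.round(2),'rot',s['tool_rot'].round(4),'F',s['force'].round(2),'T',s['torque'].round(3),'q7',s['qpos'][6].round(2))
print('need tx,ty',(d/300).round(4),'twist',round(-((yaw-a+np.pi)%(2*np.pi)-np.pi)/np.pi,4))
E
python3 go.py 503.4 188 2.337; python3 -c "
from h import *
shot('wrist','w1')"
```

```text
clock 0.1 pos [188.65 621.41 203.39] rot [-3.1399 -0.      2.8468] F [-0.09 -1.17 -0.72] T [ 0.022 -0.022  0.054] q7 -0.02
need tx,ty [-1.4237 -1.0775] twist 0.1623
```

View pics/w1.png

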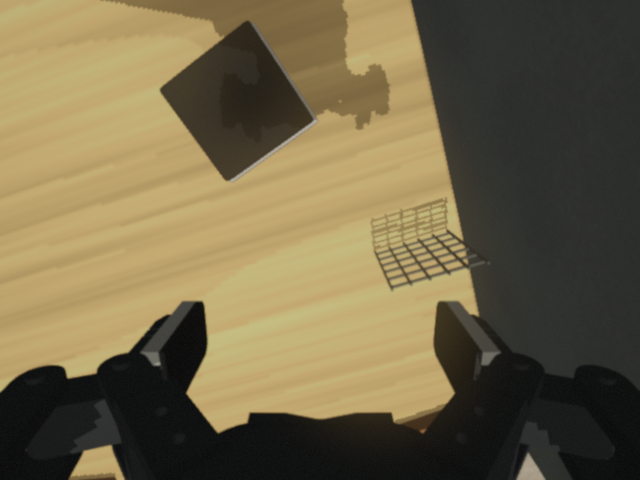

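The moves were refused and the arm has not moved, so the picture only shows the bench at the start pose. I'll retry with every field given.

carry_out([
  {"tx":-0.12,"ty":-0.09,"tz":0,"twist":0,"fingers":1},
  {"tx":-0.13,"ty":-0.1,"tz":0,"twist":0,"fingers":1},
  {"tx":-0.13,"ty":-0.1,"tz":0,"twist":0,"fingers":1},
  {"tx":-0.13,"ty":-0.1,"tz":0,"twist":0,"fingers":1},
  {"tx":-0.13,"ty":-0.1,"tz":0,"twist":0,"fingers":1},
  {"tx":-0.13,"ty":-0.1,"tz":0,"twist":0,"fingers":1},
  {"tx":-0.13,"ty":-0.1,"tz":0,"twist":0,"fingers":1},
  {"tx":-0.13,"ty":-0.1,"tz":0,"twist":0,"fingers":1},
  {"tx":-0.13,"ty":-0.1,"tz":0,"twist":0,"fingers":1},
  {"tx":-0.13,"ty":-0.1,"tz":0,"twist":0,"fingers":1},
  {"tx":-0.13,"ty":-0.09,"tz":0,"twist":0,"fingers":1},
  {"tx":0,"ty":0,"tz":0,"twist":0,"fingers":1},
])

```text
clock: 1.65
eef_pos: [504.7, 183.5, 204.0]
tool_rot: [-3.14, 0.002, 2.839]
force: [-1.2, 0.9, 0.2]
width: 85.5
gripper_force: 0.0
```

carry_out([
  {"tx":0,"ty":0,"tz":0,"twist":0.054,"fingers":1},
  {"tx":0,"ty":0,"tz":0,"twist":0.054,"fingers":1},
  {"tx":0,"ty":0,"tz":0,"twist":0.054,"fingers":1},
  {"tx":0,"ty":0,"tz":0,"twist":0,"fingers":1},
  {"tx":0,"ty":0,"tz":0,"twist":0,"fingers":1},
  {"tx":0,"ty":0,"tz":0,"twist":0,"fingers":1},
])

```text
clock: 2.4
eef_pos: [502.1, 188.4, 204.2]
tool_rot: [3.142, -0.0, 2.34]
force: [-0.4, 0.3, -0.2]
width: 85.6
gripper_force: 0.0
```

```bash
python3 go.py 503.4 188 2.337; python3 -c "
from h import *
shot('wrist','w2')"
```

```text
clock 2.4 pos [502.15 188.39 204.19] rot [ 3.1416e+00 -3.0000e-04  2.3397e+00] F [-0.4   0.31 -0.19] T [-0.037 -0.017  0.014] q7 0.48
need tx,ty [-0.0038  0.0021] twist 0.0009
```

View pics/w2.png

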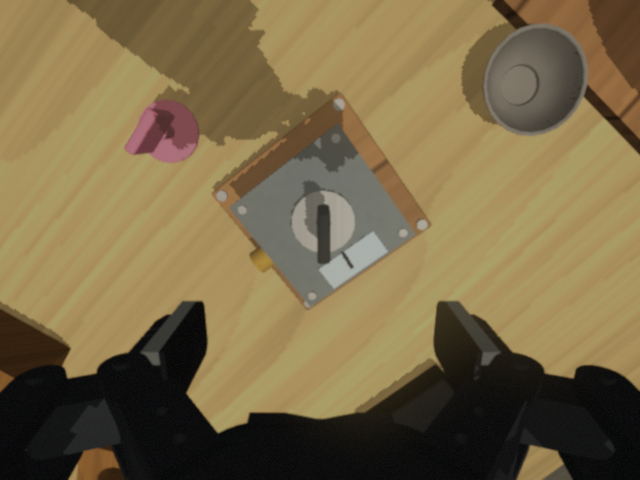

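The wrist view shows the black bow lined up with the tool: collar centre at (323,221), bow spanning (323,206) to (323,262). The pink key is at (165,130). I'll check the position against the calibration.

```bash
python3 - <<'E'
from h import *
print('collar',onz('w2',323,221.5,71))
c=np.array([onz('w2',*p,66) for p in [(345,121),(416,229),(309,307),(231,208)]]);print(c.round(1),c.mean(0))
a=-.805;ux=np.array([np.cos(a),np.sin(a),0]);uy=np.array([-np.sin(a),np.cos(a),0])
for X in (503,188),(504,188.5):
  print([proj('w2',np.array([*X,123])+18*s*ux+4.5*t*uy).round(0) for s in (-1,1) for t in(-1,1)], proj('w2',[*X,71]))
E
```

```text
collar [505.15646122 188.41744166  71.        ]
[[463.2 255.9  66. ]
 [565.4 236.4  66. ]
 [550.4 124.4  66. ]
 [444.5 143.8  66. ]] [505.87112711 190.10697972  66.        ]
[array([314., 211.]), array([328., 211.]), array([314., 262.]), array([327., 262.])] [320.71173874 220.0432686 ]
[array([316., 211.]), array([329., 211.]), array([316., 263.]), array([329., 263.])] [322.0388805  220.45145914]
```

carry_out([
  {"tx":-0.005,"ty":0.005,"tz":0,"twist":0.001,"fingers":1},
  {"tx":0,"ty":0,"tz":0.09,"twist":0,"fingers":1},
  {"tx":0,"ty":0,"tz":0.09,"twist":0,"fingers":1},
  {"tx":0,"ty":0,"tz":0.09,"twist":0,"fingers":1},
  {"tx":0,"ty":0,"tz":0.085,"twist":0,"fingers":1},
  {"tx":0,"ty":0,"tz":0,"twist":0,"fingers":1},
  {"tx":0,"ty":0,"tz":0,"twist":0,"fingers":1},
  {"tx":0,"ty":0,"tz":0,"twist":0,"fingers":1},
])

```text
clock: 3.45
eef_pos: [505.3, 188.4, 98.9]
tool_rot: [3.139, 0.001, 2.335]
force: [-0.3, 0.4, -0.6]
width: 85.4
gripper_force: 0.0
```

```bash
python3 go.py 504.2 188.4 2.337
```

```text
clock 3.45 pos [505.34 188.43  98.85] rot [3.1395e+00 8.0000e-04 2.3347e+00] F [-0.29  0.35 -0.59] T [0.017 0.014 0.019] q7 0.52
need tx,ty [ 0.0025 -0.0028] twist -0.0007
```

carry_out([
  {"tx":0.001,"ty":-0.003,"tz":0.003,"twist":0,"fingers":0.4},
  {"tx":0,"ty":0,"tz":0,"twist":0,"fingers":0.2},
  {"tx":0,"ty":0,"tz":0,"twist":0,"fingers":0},
  {"tx":0,"ty":0,"tz":0,"twist":0,"fingers":0},
  {"tx":0,"ty":0,"tz":0,"twist":0,"fingers":0},
  {"tx":0,"ty":0,"tz":0,"twist":0,"fingers":0},
  {"tx":0,"ty":0,"tz":0,"twist":0,"fingers":0},
  {"tx":0,"ty":0,"tz":0,"twist":0,"fingers":0},
])

```text
clock: 4.45
eef_pos: [503.6, 187.7, 96.8]
tool_rot: [3.142, -0.0, 2.335]
force: [-0.1, -0.5, -1.5]
width: -0.2
gripper_force: 0.0
```

```bash
python3 go.py 504.2 188.4 2.337
```

```text
clock 4.45 pos [503.6  187.72  96.79] rot [ 3.1416 -0.      2.3347] F [-0.05 -0.46 -1.49] T [0.027 0.013 0.054] q7 0.52
need tx,ty [0.0003 0.003 ] twist -0.0007
```

```bash
python3 - <<'E'
from h import *
w=shot('wrist','w3')['color'];s=shot('scene','s3')['color'];t=shot('top','t3')['color']
a=cv2.resize(w,(533,400));b=cv2.resize(s[130:280,280:410],(267,300));
o=np.zeros((400,800,3),np.uint8);o[:,:533]=a;o[:300,533:]=b
cv2.imwrite('pics/v3.png',o)
E
```

```text
(no output)
```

View pics/v3.png

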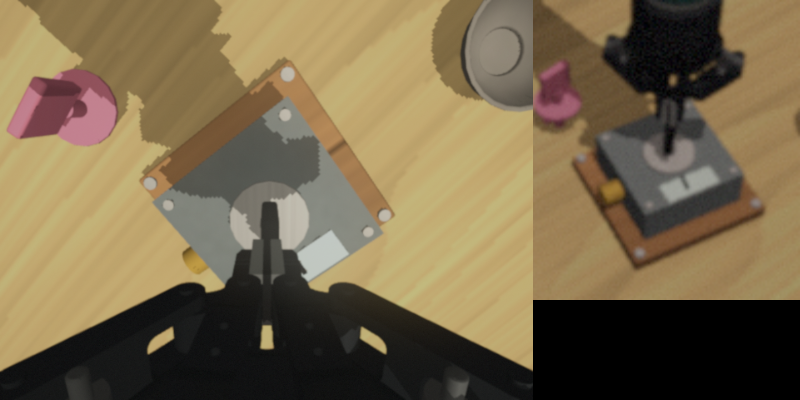

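The pads stand either side of the bow at (268,245), but the reading says shut with no grip force. I'll turn clockwise a little and see whether the bow follows.

carry_out([
  {"tx":0,"ty":0,"tz":0,"twist":0.02,"fingers":0},
  {"tx":0,"ty":0,"tz":0,"twist":0.02,"fingers":0},
  {"tx":0,"ty":0,"tz":0,"twist":0.02,"fingers":0},
  {"tx":0,"ty":0,"tz":0,"twist":0,"fingers":0},
  {"tx":0,"ty":0,"tz":0,"twist":0,"fingers":0},
])

```text
clock: 5.22
eef_pos: [503.5, 187.8, 96.8]
tool_rot: [-3.142, -0.0, 2.147]
force: [1.2, -0.4, 0.4]
width: 0.4
gripper_force: 0.0
```

```bash
python3 go.py 504.2 188.4 2.337;python3 - <<'E'
from h import *
w=shot('wrist','w4')['color']; v=cv2.imread('pics/w3.png')
s=lambda i:cv2.resize(np.clip(i[230:360,255:385].astype(float)*1.6,0,255).astype(np.uint8),(390,390),interpolation=cv2.INTER_CUBIC)
cv2.imwrite('pics/v4.png',np.hstack([s(v),s(w)]))
E
```

```text
clock 5.22 pos [503.53 187.79  96.79] rot [-3.1416e+00 -1.0000e-04  2.1474e+00] F [ 1.2  -0.35  0.39] T [0.012 0.068 0.033] q7 0.39
need tx,ty [0.0005 0.003 ] twist -0.0604
```

View pics/v4.png

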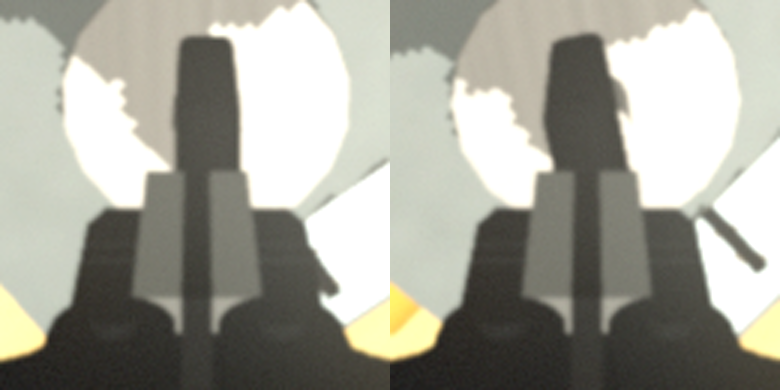

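```bash
python3 - <<'E'
from h import *
for f,a in (('w3',2.3347),('w4',2.1474)):
  T=np.array(cal(f)['world_from_camera']);print(f,'cam',T[:3,3].round(1),'look',-T[:3,2].round(3),cal(f)['k1'],cal(f)['fovy'])
  ux=np.array([np.cos(a),np.sin(a),0])
  P=np.array([503.6,187.8,96.8])
  for n,q in [('tcp',P),('tip',P-[0,0,11]),('tip+x',P-[0,0,11]+11*ux),('tip-x',P-[0,0,11]-11*ux)]: print(n,((proj(f,q)-[255,230])*3).round(0))
  b=-.805;vx=np.array([np.cos(b),np.sin(b),0]);vy=np.array([-vx[1],vx[0],0])
  for z in (87,123): print('bow',z,[((proj(f,np.array([504,188.4,z])+18*s*vx+4.5*t*vy)-[255,230])*3).round(0) for s in (-1,1) for t in (-1,1)])
s=ctrl.read_state();print(s['qpos'].round(3))
E
```

```text
w3 cam [457.2 236.  265.7] look [ 0.187 -0.195 -0.963] -0.03818473161969671 63.8809194155775
tcp [197. 151.]
tip [197. 126.]
tip+x [197.  63.]
tip-x [197. 188.]
bow 87 [array([173.,  23.]), array([229.,  23.]), array([174., 228.]), array([228., 228.])]
bow 123 [array([168.,  95.]), array([237.,  95.]), array([170., 340.]), array([235., 340.])]
w4 cam [467.2 244.  265.7] look [ 0.147 -0.226 -0.963] -0.03818473161969671 63.8809194155775
tcp [195. 151.]
tip [195. 127.]
tip+x [195.  63.]
tip-x [195. 188.]
bow 87 [array([150.,  29.]), array([205.,  19.]), array([193., 230.]), array([245., 221.])]
bow 123 [array([140., 103.]), array([208.,  91.]), array([192., 343.]), array([256., 332.])]
[-0.551  0.63   0.215  1.938 -0.226  0.597  0.388]
```

```bash
python3 - <<'E'
from h import *
P=np.array([502.15,188.39,204.19]);a=2.3397
x=np.array([np.cos(a),np.sin(a),0]);y=np.array([np.sin(a),-np.cos(a),0])
for dz in (11,-2,-20,-40):
  print(dz,[proj('w2',P+x*sx*11+y*sy-[0,0,dz]).round(0) for sx in(-1,1) for sy in (-57,-42.5,42.5,57)])
# scene: tip shut, where?
P=np.array([503.6,187.8,96.8])
for z in (86,97,105,115,125,135,160): print(z,proj('s3',[503.6,187.8,z]).round(0))
im=cv2.imread('pics/s3.png')
a=cv2.resize(np.clip(im[140:240,300:400]*2.0,0,255).astype(np.uint8),(500,500),interpolation=cv2.INTER_CUBIC);cv2.imwrite('pics/v5.png',a)
E
```

```text
11 [array([208., 293.]), array([236., 293.]), array([404., 293.]), array([433., 292.]), array([204., 251.]), array([234., 251.]), array([407., 251.]), array([437., 251.])]
-2 [array([200., 304.]), array([231., 304.]), array([410., 304.]), array([441., 303.]), array([196., 259.]), array([228., 260.]), array([413., 259.]), array([445., 259.])]
-20 [array([188., 321.]), array([221., 322.]), array([420., 321.]), array([453., 321.]), array([183., 273.]), array([218., 273.]), array([423., 273.]), array([458., 273.])]
-40 [array([171., 346.]), array([208., 346.]), array([433., 346.]), array([470., 346.]), array([164., 293.]), array([203., 293.]), array([438., 293.]), array([477., 293.])]
86 [345. 200.]
97 [345. 197.]
105 [345. 195.]
115 [346. 191.]
125 [346. 188.]
135 [346. 185.]
160 [347. 176.]
```

View pics/v5.png

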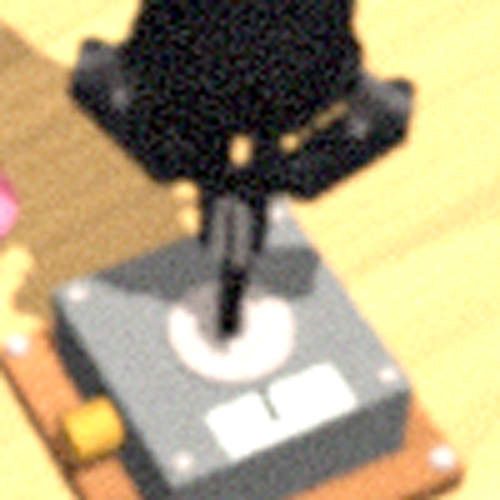

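The shut fingertips sit at the bow's top, around crop (232,260). So the true tips are well short of where the text places them relative to the TCP. I'll measure by how much.

```bash
python3 - <<'E'
from h import *
a=2.3347;x=np.array([np.cos(a),np.sin(a),0]);P=np.array([503.6,187.8,0])
for z in (86,115,120,125,130,135,140): print(z,[((proj('w3',P+x*e+[0,0,z])-[255,230])*3).round(0) for e in (8,11)])
E
```

```text
86 [array([197.,  81.]), array([197.,  63.])]
115 [array([197., 146.]), array([197., 126.])]
120 [array([197., 159.]), array([197., 138.])]
125 [array([197., 174.]), array([197., 152.])]
130 [array([197., 189.]), array([197., 167.])]
135 [array([197., 205.]), array([197., 183.])]
140 [array([197., 223.]), array([197., 199.])]
```

carry_out([
  {"tx":0,"ty":0,"tz":0,"twist":-0.03,"fingers":1},
  {"tx":0,"ty":0,"tz":0,"twist":-0.03,"fingers":1},
  {"tx":0,"ty":0.003,"tz":0,"twist":0,"fingers":1},
  {"tx":0,"ty":0,"tz":0,"twist":0,"fingers":1},
  {"tx":0,"ty":0,"tz":0,"twist":0,"fingers":1},
  {"tx":0,"ty":0,"tz":0,"twist":0,"fingers":1},
  {"tx":0,"ty":0,"tz":0.03,"twist":0,"fingers":1},
  {"tx":0,"ty":0,"tz":0.03,"twist":0,"fingers":1},
  {"tx":0,"ty":0,"tz":0.03,"twist":0,"fingers":1},
  {"tx":0,"ty":0,"tz":0.035,"twist":0,"fingers":1},
  {"tx":0,"ty":0,"tz":0,"twist":0,"fingers":1},
  {"tx":0,"ty":0,"tz":0,"twist":0,"fingers":1},
])

```text
clock: 6.78
eef_pos: [504.3, 188.3, 59.3]
tool_rot: [3.142, 0.0, 2.335]
force: [-0.2, 0.9, -0.2]
width: 85.4
gripper_force: 0.0
```

carry_out([
  {"tx":0,"ty":0,"tz":0,"twist":0,"fingers":0.4},
  {"tx":0,"ty":0,"tz":0,"twist":0,"fingers":0.2},
  {"tx":0,"ty":0,"tz":0,"twist":0,"fingers":0},
  {"tx":0,"ty":0,"tz":0,"twist":0,"fingers":0},
  {"tx":0,"ty":0,"tz":0,"twist":0,"fingers":0},
  {"tx":0,"ty":0,"tz":0,"twist":0,"fingers":0},
  {"tx":0,"ty":0,"tz":0,"twist":0,"fingers":0},
])

```text
clock: 7.65
eef_pos: [504.4, 188.5, 59.4]
tool_rot: [3.141, 0.0, 2.335]
force: [-0.4, 0.0, 3.0]
width: 8.3
gripper_force: 60.3
```

```bash
python3 go.py 504.2 188.4 2.337
```

```text
clock 7.65 pos [504.43 188.48  59.45] rot [3.1411e+00 1.0000e-04 2.3348e+00] F [-0.44  0.02  3.04] T [ 0.064 -0.056  0.025] q7 0.53
need tx,ty [ 0.0003 -0.0007] twist -0.0007
```

Gripped: 8.3 mm opening, 60 N. Now I'll turn clockwise to just before the earliest possible stop.

carry_out([
  {"tx":0,"ty":0,"tz":0,"twist":0.02,"fingers":0},
  {"tx":0,"ty":0,"tz":0,"twist":0.02,"fingers":0},
  {"tx":0,"ty":0,"tz":0,"twist":0.02,"fingers":0},
  {"tx":0,"ty":0,"tz":0,"twist":0.02,"fingers":0},
  {"tx":0,"ty":0,"tz":0,"twist":0.02,"fingers":0},
  {"tx":0,"ty":0,"tz":0,"twist":0.02,"fingers":0},
  {"tx":0,"ty":0,"tz":0,"twist":0,"fingers":0},
  {"tx":0,"ty":0,"tz":0,"twist":0,"fingers":0},
])

```text
clock: 8.65
eef_pos: [504.4, 188.3, 59.4]
tool_rot: [3.141, 0.0, 1.959]
force: [-0.6, 0.4, 3.3]
width: 8.2
gripper_force: 60.5
```

```bash
cat > st.py <<'E'
from h import *
T=[];F=[];Y=[]
for i in range(4):
    s=ctrl.read_state();T.append(s['torque']);F.append(s['force']);Y.append(s['tool_rot'][2]);eyes.get_image('scene')
print('t',round(s['clock'],2),'pos',s['eef_pos'].round(1),'key angle',(np.mean(Y)-np.pi+.155).round(4),'F',np.mean(F,0).round(2),'T',np.mean(T,0).round(3),'tau7',s['tau'][6].round(3),s['width'].round(1))
E
python3 st.py
```

```text
Traceback (most recent call last):
  File "st.py", line 5, in <module>
    print('t',round(s['clock'],2),'pos',s['eef_pos'].round(1),'key angle',(np.mean(Y)-np.pi+.155).round(4),'F',np.mean(F,0).round(2),'T',np.mean(T,0).round(3),'tau7',s['tau'][6].round(3),s['width'].round(1))
                                                                                                                                                                                           ^^^^^^^^^^^^^^^^
AttributeError: 'float' object has no attribute 'round'
```

```bash
sed -i "s/,s\['width'\].round(1)//" st.py; python3 st.py
```

```text
t 9.0 pos [504.4 188.3  59.4] key angle -1.0288 F [ 0.25 -0.22  3.86] T [-0.132 -0.03   0.019] tau7 0.003
```

carry_out([
  {"tx":0,"ty":0,"tz":0,"twist":0.02,"fingers":0},
  {"tx":0,"ty":0,"tz":0,"twist":0.01,"fingers":0},
  {"tx":0,"ty":0,"tz":0,"twist":0,"fingers":0},
])

```text
clock: 9.43
eef_pos: [504.7, 188.4, 59.4]
tool_rot: [3.141, 0.0, 1.864]
force: [1.3, -0.2, 4.6]
width: 8.2
gripper_force: 60.7
```

```bash
python3 st.py
```

```text
t 9.57 pos [504.7 188.4  59.4] key angle -1.1226 F [ 1.47 -0.01  4.54] T [-0.156 -0.318  0.029] tau7 -0.008
```

carry_out([
  {"tx":0,"ty":0,"tz":0,"twist":0.02,"fingers":0},
  {"tx":0,"ty":0,"tz":0,"twist":0.005,"fingers":0},
  {"tx":0,"ty":0,"tz":0,"twist":0,"fingers":0},
])

```text
clock: 10.0
eef_pos: [505.0, 188.3, 59.4]
tool_rot: [3.14, 0.0, 1.786]
force: [3.0, -0.5, 3.6]
width: 8.4
gripper_force: 60.7
```

```bash
python3 st.py
```

```text
t 10.15 pos [505.  188.3  59.5] key angle -1.201 F [ 3.34 -0.99  3.53] T [-0.215 -0.839  0.033] tau7 -0.035
```

Drag has begun near -1.1 rad (Fx rising as the dog is met). I'll continue in small steps.

carry_out([
  {"tx":0,"ty":0,"tz":0,"twist":0.02,"fingers":0},
  {"tx":0,"ty":0,"tz":0,"twist":0.01,"fingers":0},
  {"tx":0,"ty":0,"tz":0,"twist":0,"fingers":0},
])

```text
clock: 10.58
eef_pos: [505.5, 188.2, 59.5]
tool_rot: [3.139, 0.0, 1.691]
force: [5.5, -2.3, 1.4]
width: 8.4
gripper_force: 60.7
```

```bash
cat >> st.py <<'E'
shot('wrist','wk%d'%int(s['clock']*100))
im=cv2.imread('pics/wk%d.png'%int(s['clock']*100));f='wk%d'%int(s['clock']*100)
# dial plane z=66: rectify to box frame, pointer angle about key axis
b=-.155;ux=np.array([np.cos(b),np.sin(b),0]);uy=np.array([-ux[1],ux[0],0]);C=np.array([504.2,188.4,66.])
g=np.zeros((160,120,3),np.uint8)
th=np.linspace(-.8,.8,161);rr=np.linspace(26,52,53)
M=np.array([[proj(f,C+r*(np.cos(t)*ux+np.sin(t)*uy)) for t in th] for r in rr],np.float32)
P=cv2.remap(im,M,None,cv2.INTER_LINEAR).mean(2)
cv2.imwrite('pics/polar.png',cv2.resize(P.astype(np.uint8),None,fx=4,fy=4))
row=P[20:44].mean(0);print('dial profile',row[::4].astype(int), 'dark at',th[np.argmin(np.where((np.abs(th)<.6),row,999))].round(2))
E
python3 st.py
```

```text
t 10.72 pos [505.5 188.2  59.4] key angle -1.2958 F [ 5.4  -1.47  2.1 ] T [-0.339 -1.315  0.044] tau7 -0.054
dial profile [ 33  35  37  38  40  42  44  45  49 112 187 201 201 201 201 201 173  67
  92 199 202 202 202 202 202 202 202 203 203 202 202 200 195 189 188 182
 166 147 141 141 140] dark at -0.59
```

```bash
cat > ptr.py <<'E'
from h import *
b=-.155;ux=np.array([np.cos(b),np.sin(b),0]);uy=np.array([-ux[1],ux[0],0]);C=np.array([504.2,188.4,66.])
th=np.linspace(-.8,.8,161);rr=np.linspace(36,48,25)
def ptr(f):
    M=np.array([[proj(f,C+r*(np.cos(t)*ux+np.sin(t)*uy)) for t in th] for r in rr],np.float32)
    row=cv2.remap(cv2.imread(f'pics/{f}.png'),M,None,cv2.INTER_LINEAR).mean((0,2))
    w=np.where(row>150)[0];lo,hi=w[0],w[-1];d=np.clip(150-row[lo:hi],0,None)
    return (d*th[lo:hi]).sum()/max(d.sum(),1e-9),th[lo],th[hi]
E
python3 -c "
from ptr import *
for f in ('w2','w3','w4','wk1072'): print(f,np.round(ptr(f),3))"
python3 - <<'E'
s=open('st.py').read().split('# dial')[0]
s=s.replace("im=cv2.imread('pics/wk%d.png'%int(s['clock']*100));","")
open('st.py','w').write(s+"\nfrom ptr import ptr;print('pointer',np.round(ptr(f),3))\n")
E
```

```text
w2 [-0.104 -0.56   0.61 ]
w3 [ 0.   -0.06  0.66]
w4 [-0.105 -0.27   0.65 ]
wk1072 [-0.109 -0.42   0.67 ]
```

carry_out([
  {"tx":0,"ty":0,"tz":0,"twist":0.02,"fingers":0},
  {"tx":0,"ty":0,"tz":0,"twist":0.01,"fingers":0},
  {"tx":0,"ty":0,"tz":0,"twist":0,"fingers":0},
])

```text
clock: 11.2
eef_pos: [505.7, 188.3, 59.4]
tool_rot: [3.139, 0.0, 1.596]
force: [5.8, -0.8, 1.5]
width: 8.3
gripper_force: 60.8
```

```bash
python3 st.py
```

```text
t 11.35 pos [505.6 188.2  59.5] key angle -1.39 F [ 5.3  -1.33  1.88] T [-0.234 -1.373  0.084] tau7 -0.081
pointer [-0.159 -0.5    0.67 ]
```

carry_out([
  {"tx":0,"ty":0,"tz":0,"twist":0.02,"fingers":0},
  {"tx":0,"ty":0,"tz":0,"twist":0.02,"fingers":0},
  {"tx":0,"ty":0,"tz":0,"twist":0.02,"fingers":0},
  {"tx":0,"ty":0,"tz":0,"twist":0,"fingers":0},
])

```text
clock: 11.95
eef_pos: [505.5, 188.1, 59.4]
tool_rot: [3.139, -0.0, 1.408]
force: [5.4, -1.9, 1.7]
width: 7.8
gripper_force: 60.9
```

```bash
python3 st.py
```

```text
t 12.1 pos [505.5 188.1  59.4] key angle -1.5787 F [ 5.77 -1.39  2.17] T [-0.317 -1.275  0.07 ] tau7 -0.073
pointer [-0.337 -0.66   0.66 ]
```

carry_out([
  {"tx":0,"ty":0,"tz":0,"twist":0.015,"fingers":0},
  {"tx":0,"ty":0,"tz":0,"twist":0.015,"fingers":0},
  {"tx":0,"ty":0,"tz":0,"twist":0,"fingers":0},
])

```text
clock: 12.58
eef_pos: [505.6, 188.0, 59.4]
tool_rot: [3.139, -0.0, 1.314]
force: [5.5, -1.6, 2.5]
width: 8.6
gripper_force: 60.9
```

```bash
python3 st.py
```

```text
t 12.72 pos [505.6 188.   59.5] key angle -1.6727 F [ 5.23 -1.56  2.21] T [-0.289 -1.301  0.158] tau7 -0.147
pointer [-0.382 -0.68   0.66 ]
```

carry_out([
  {"tx":0,"ty":0,"tz":0,"twist":0.01,"fingers":0},
  {"tx":0,"ty":0,"tz":0,"twist":0,"fingers":0},
])

```text
clock: 13.08
eef_pos: [505.7, 188.0, 59.4]
tool_rot: [3.139, -0.0, 1.282]
force: [5.6, -2.2, 1.5]
width: 8.4
gripper_force: 61.0
```

```bash
python3 st.py
```

```text
t 13.22 pos [505.7 188.   59.5] key angle -1.704 F [ 5.63 -1.58  1.69] T [-0.258 -1.322  0.201] tau7 -0.207
pointer [-0.383 -0.68   0.66 ]
```

```bash
python3 - <<'E'
from h import *
b=-.155;ux=np.array([np.cos(b),np.sin(b),0]);uy=np.array([-ux[1],ux[0],0])
fs=['w2','wk1210','wk1272','wk1322']
out=[]
for f in fs:
    im=cv2.imread(f'pics/{f}.png')
    X,Y=np.meshgrid(np.linspace(20,56,145),np.linspace(50,-50,201)*1)
    M=np.array([[proj(f,np.array([504.2,188.4,66])+x*ux+y*uy) for x in np.linspace(56,20,100)] for y in np.linspace(36,-36,200)],np.float32)
    out.append(cv2.remap(im,M,None,cv2.INTER_LINEAR).transpose(1,0,2))
cv2.imwrite('pics/ptr.png',cv2.resize(np.vstack(out),(600,600*400//200//2)))
E
```

```text
(no output)
```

View pics/ptr.png

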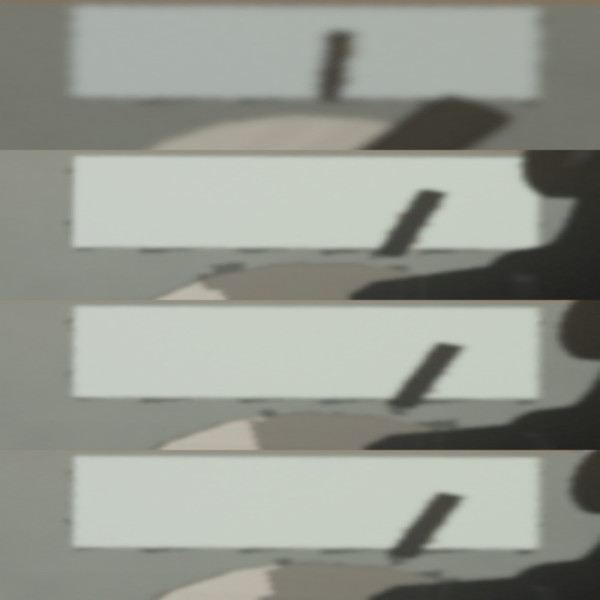

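carry_out([
  {"tx":0,"ty":0,"tz":0,"twist":0.008,"fingers":0},
  {"tx":0,"ty":0,"tz":0,"twist":0,"fingers":0},
])

```text
clock: 13.58
eef_pos: [505.7, 188.0, 59.5]
tool_rot: [3.139, -0.0, 1.258]
force: [5.6, -1.1, 2.5]
width: 8.6
gripper_force: 61.2
```

```bash
python3 st.py
```

```text
t 13.72 pos [505.8 188.   59.4] key angle -1.7288 F [ 5.99 -1.76  2.  ] T [-0.234 -1.335  0.291] tau7 -0.272
pointer [-0.383 -0.68   0.66 ]
```

Firm stop reached: the torque climbs while the pointer stays put. I'll turn back to about -0.5.

carry_out([
  {"tx":0,"ty":0,"tz":0,"twist":-0.03,"fingers":0},
  {"tx":0,"ty":0,"tz":0,"twist":-0.04,"fingers":0},
  {"tx":0,"ty":0,"tz":0,"twist":-0.04,"fingers":0},
  {"tx":0,"ty":0,"tz":0,"twist":-0.04,"fingers":0},
  {"tx":0,"ty":0,"tz":0,"twist":-0.04,"fingers":0},
  {"tx":0,"ty":0,"tz":0,"twist":-0.04,"fingers":0},
  {"tx":0,"ty":0,"tz":0,"twist":-0.04,"fingers":0},
  {"tx":0,"ty":0,"tz":0,"twist":-0.04,"fingers":0},
  {"tx":0,"ty":0,"tz":0,"twist":-0.04,"fingers":0},
  {"tx":0,"ty":0,"tz":0,"twist":-0.03,"fingers":0},
  {"tx":0,"ty":0,"tz":0,"twist":0,"fingers":0},
])

```text
clock: 15.2
eef_pos: [503.1, 188.9, 59.4]
tool_rot: [-3.141, -0.002, 2.453]
force: [1.0, 0.2, 5.0]
width: 8.1
gripper_force: 61.0
```

```bash
python3 st.py
```

```text
t 15.35 pos [503.1 188.9  59.4] key angle -0.5343 F [1.15 0.16 5.85] T [ 0.083 -0.344 -0.013] tau7 -0.016
pointer [0.   0.32 0.67]
```

carry_out([
  {"tx":0,"ty":0,"tz":-0.006,"twist":0,"fingers":0},
  {"tx":0,"ty":0,"tz":-0.004,"twist":0,"fingers":0},
  {"tx":0,"ty":0,"tz":0,"twist":0,"fingers":0},
])

```text
clock: 15.82
eef_pos: [503.1, 188.4, 61.6]
tool_rot: [-3.14, -0.001, 2.451]
force: [2.1, -0.1, -5.6]
width: 8.0
gripper_force: 59.5
```

```bash
python3 st.py
```

```text
t 15.97 pos [503.1 188.3  61.6] key angle -0.5353 F [ 2.19  1.12 -7.42] T [ 0.335 -0.447  0.002] tau7 -0.004
pointer [0.   0.29 0.67]
```

The key is caught under the cover with a gentle pull of about 6 N. I'll keep that pull and turn anticlockwise.

carry_out([
  {"tx":0,"ty":0,"tz":0,"twist":-0.02,"fingers":0},
  {"tx":0,"ty":0,"tz":0,"twist":-0.02,"fingers":0},
  {"tx":0,"ty":0,"tz":0,"twist":0,"fingers":0},
])

```text
clock: 16.45
eef_pos: [503.3, 188.1, 61.7]
tool_rot: [-3.14, -0.001, 2.576]
force: [1.1, 0.5, -11.3]
width: 8.3
gripper_force: 58.6
```

carry_out([
  {"tx":0,"ty":0,"tz":0,"twist":-0.02,"fingers":0},
  {"tx":0,"ty":0,"tz":0,"twist":0,"fingers":0},
])

```text
clock: 16.7
eef_pos: [503.3, 188.0, 61.7]
tool_rot: [-3.14, -0.001, 2.638]
force: [1.5, 0.7, -12.0]
width: 7.9
gripper_force: 58.4
```

carry_out([
  {"tx":0,"ty":0,"tz":0.002,"twist":-0.02,"fingers":0},
  {"tx":0,"ty":0,"tz":0,"twist":0,"fingers":0},
])

```text
clock: 16.95
eef_pos: [503.5, 188.0, 61.6]
tool_rot: [-3.141, -0.001, 2.7]
force: [0.9, 0.9, -7.6]
width: 8.5
gripper_force: 59.0
```

carry_out([
  {"tx":0,"ty":0,"tz":0,"twist":-0.02,"fingers":0},
  {"tx":0,"ty":0,"tz":0,"twist":0,"fingers":0},
])

```text
clock: 17.2
eef_pos: [503.6, 187.9, 61.6]
tool_rot: [-3.141, -0.001, 2.763]
force: [-0.8, -1.2, -7.4]
width: 8.3
gripper_force: 59.0
```

```bash
python3 st.py
```

```text
t 17.35 pos [503.6 187.9  61.6] key angle -0.2237 F [-0.26 -0.84 -7.55] T [-0.059  0.183 -0.001] tau7 0.01
pointer [0.   0.6  0.67]
```

carry_out([
  {"tx":0,"ty":0,"tz":0,"twist":-0.02,"fingers":0},
  {"tx":0,"ty":0,"tz":0,"twist":0,"fingers":0},
])

```text
clock: 17.7
eef_pos: [503.8, 187.9, 61.6]
tool_rot: [-3.141, -0.001, 2.827]
force: [-1.3, -1.0, -6.9]
width: 8.4
gripper_force: 59.1
```

carry_out([
  {"tx":0,"ty":0,"tz":0,"twist":-0.02,"fingers":0},
  {"tx":0,"ty":0,"tz":0,"twist":0,"fingers":0},
])

```text
clock: 17.95
eef_pos: [503.9, 187.9, 61.6]
tool_rot: [-3.141, -0.001, 2.889]
force: [-1.1, -1.9, -8.1]
width: 8.3
gripper_force: 59.1
```

carry_out([
  {"tx":0,"ty":0,"tz":0,"twist":-0.02,"fingers":0},
  {"tx":0,"ty":0,"tz":0,"twist":0,"fingers":0},
])

```text
clock: 18.2
eef_pos: [504.0, 187.9, 61.6]
tool_rot: [-3.141, -0.0, 2.951]
force: [-1.6, -2.4, -7.0]
width: 8.1
gripper_force: 59.1
```

carry_out([
  {"tx":0,"ty":0,"tz":0,"twist":-0.02,"fingers":0},
  {"tx":0,"ty":0,"tz":0,"twist":0,"fingers":0},
])

```text
clock: 18.45
eef_pos: [504.1, 187.9, 61.6]
tool_rot: [-3.141, -0.0, 3.014]
force: [-1.0, -1.8, -6.9]
width: 8.3
gripper_force: 59.1
```

carry_out([
  {"tx":0,"ty":0,"tz":0,"twist":-0.02,"fingers":0},
  {"tx":0,"ty":0,"tz":0,"twist":0,"fingers":0},
])

```text
clock: 18.7
eef_pos: [504.2, 188.0, 61.7]
tool_rot: [-3.141, -0.0, 3.076]
force: [-0.6, -2.7, -6.6]
width: 8.1
gripper_force: 59.1
```

```bash
python3 st.py
```

```text
t 18.85 pos [504.2 188.   61.7] key angle 0.0901 F [-0.66 -2.44 -6.99] T [-0.677  0.277 -0.049] tau7 0.034Traceback (most recent call last):
  File "st.py", line 9, in <module>
    from ptr import ptr;print('pointer',np.round(ptr(f),3))
                                                 ~~~^^^
  File "ptr.py", line 7, in ptr
    w=np.where(row>150)[0];lo,hi=w[0],w[-1];d=np.clip(150-row[lo:hi],0,None)
                                 ~^^^
IndexError: index 0 is out of bounds for axis 0 with size 0
```

carry_out([
  {"tx":0,"ty":0,"tz":0,"twist":-0.02,"fingers":0},
  {"tx":0,"ty":0,"tz":0,"twist":0,"fingers":0},
])

```text
clock: 19.2
eef_pos: [504.4, 188.6, 61.8]
tool_rot: [3.141, 0.0, 3.141]
force: [-0.9, -1.7, -5.4]
width: 7.9
gripper_force: 59.2
```

carry_out([
  {"tx":0,"ty":0,"tz":0,"twist":-0.02,"fingers":0},
  {"tx":0,"ty":0,"tz":0,"twist":0,"fingers":0},
])

```text
clock: 19.45
eef_pos: [505.8, 190.0, 62.6]
tool_rot: [3.139, 0.003, -3.079]
force: [0.9, -0.5, -0.8]
width: 8.4
gripper_force: 60.0
```

```bash
sed -i '/ptr import/d;/wk%d/d' st.py; sed -i "s/(np.mean(Y)-np.pi+.155)/(np.mean(np.mod(Y,2*np.pi))-np.pi+.155)/" st.py; python3 st.py
```

```text
t 19.6 pos [505.2 189.4  62.4] key angle 0.2171 F [ 0.27 -0.03 -0.91] T [0.002 0.033 0.033] tau7 -0.007
```

It popped up at 0.217 rad. I'll centre in the notch and begin lifting.

carry_out([
  {"tx":0,"ty":0,"tz":0,"twist":-0.015,"fingers":0},
  {"tx":0,"ty":0,"tz":-0.006,"twist":0,"fingers":0},
  {"tx":0,"ty":0,"tz":0,"twist":0,"fingers":0},
])

```text
clock: 20.02
eef_pos: [504.4, 188.4, 63.7]
tool_rot: [3.141, 0.0, -3.031]
force: [0.3, -0.5, -1.9]
width: 8.5
gripper_force: 59.9
```

```bash
python3 st.py; python3 go.py 504.3 188.4 -3.02
```

```text
t 20.18 pos [504.2 188.3  63.5] key angle 0.2652 F [ 0.22 -0.09 -1.12] T [-0.013 -0.001 -0.008] tau7 -0.001
clock 20.23 pos [504.18 188.32  63.48] rot [-3.1416e+00 -1.0000e-04 -3.0312e+00] F [ 0.57 -0.42 -1.52] T [-0.001  0.043  0.006] q7 1.15
need tx,ty [-0.0004  0.0002] twist -0.0036
```

carry_out([
  {"tx":0,"ty":0,"tz":-0.012,"twist":0,"fingers":0},
  {"tx":0,"ty":0,"tz":-0.012,"twist":0,"fingers":0},
  {"tx":0,"ty":0,"tz":0,"twist":0,"fingers":0},
])

```text
clock: 20.6
eef_pos: [504.6, 188.5, 71.1]
tool_rot: [3.141, 0.001, -3.031]
force: [-0.4, 0.0, -0.0]
width: 8.1
gripper_force: 59.9
```

carry_out([
  {"tx":0,"ty":0,"tz":-0.015,"twist":0,"fingers":0},
  {"tx":0,"ty":0,"tz":-0.015,"twist":0,"fingers":0},
  {"tx":0,"ty":0,"tz":0,"twist":0,"fingers":0},
])

```text
clock: 20.98
eef_pos: [504.6, 188.5, 80.2]
tool_rot: [3.141, 0.001, -3.031]
force: [-0.1, 0.6, -0.8]
width: 8.6
gripper_force: 59.9
```

```bash
python3 st.py
```

```text
t 21.12 pos [504.1 188.3  79.7] key angle 0.2654 F [ 0.04  0.09 -1.25] T [ 0.015 -0.007 -0.019] tau7 0.0
```

carry_out([
  {"tx":0,"ty":0,"tz":-0.015,"twist":0,"fingers":0},
  {"tx":0,"ty":0,"tz":-0.02,"twist":0,"fingers":0},
  {"tx":0,"ty":0,"tz":-0.02,"twist":0,"fingers":0},
  {"tx":0,"ty":0,"tz":-0.04,"twist":0,"fingers":0},
  {"tx":0,"ty":0,"tz":-0.07,"twist":0,"fingers":0},
  {"tx":0,"ty":0,"tz":-0.06,"twist":0,"fingers":0},
  {"tx":0,"ty":0,"tz":0,"twist":0,"fingers":0},
  {"tx":0,"ty":0,"tz":0,"twist":0,"fingers":0},
])

```text
clock: 22.18
eef_pos: [503.9, 188.2, 147.0]
tool_rot: [-3.141, -0.0, -3.031]
force: [-0.1, -0.6, -1.4]
width: 7.9
gripper_force: 60.0
```

```bash
python3 go.py 550.2 -186.9 -3.031; python3 - <<'E'
from h import *
shot('wrist','w6'); shot('top','t6')
from ptr import *
b=[]
im=cv2.imread('pics/w6.png');t=cv2.imread('pics/t6.png')
o=np.hstack([cv2.resize(im,(533,400)),cv2.resize(t[210:320,225:298],(266,400),interpolation=cv2.INTER_CUBIC)])
cv2.imwrite('pics/v6.png',o)
E
```

```text
clock 22.18 pos [503.89 188.2  146.99] rot [-3.1414e+00 -5.0000e-04 -3.0311e+00] F [-0.06 -0.65 -1.43] T [ 0.074 -0.015 -0.055] q7 1.17
need tx,ty [-0.0156 -1.2597] twist -0.0
```

View pics/v6.png

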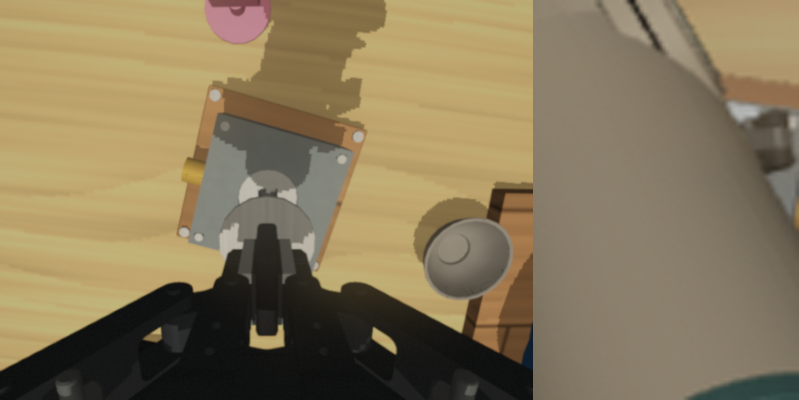

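The key hangs in the fingers, clear of the lock: collar at (267,225), with the box below it. Now I'll carry it to beside the small block for a closer measurement.

carry_out([
  {"tx":-0.01,"ty":-0.06,"tz":0,"twist":0,"fingers":0},
  {"tx":-0.02,"ty":-0.12,"tz":0,"twist":0,"fingers":0},
  {"tx":-0.02,"ty":-0.12,"tz":0,"twist":0,"fingers":0},
  {"tx":-0.02,"ty":-0.12,"tz":0,"twist":0,"fingers":0},
  {"tx":-0.02,"ty":-0.12,"tz":0,"twist":0,"fingers":0},
  {"tx":-0.02,"ty":-0.12,"tz":0,"twist":0,"fingers":0},
  {"tx":-0.02,"ty":-0.12,"tz":0,"twist":0,"fingers":0},
  {"tx":-0.02,"ty":-0.12,"tz":0,"twist":0,"fingers":0},
  {"tx":-0.02,"ty":-0.12,"tz":0,"twist":0,"fingers":0},
  {"tx":-0.02,"ty":-0.12,"tz":0,"twist":0,"fingers":0},
  {"tx":-0.02,"ty":-0.12,"tz":0,"twist":0,"fingers":0},
  {"tx":0,"ty":-0.02,"tz":0,"twist":0,"fingers":0},
])

```text
clock: 23.78
eef_pos: [608.1, -192.2, 146.4]
tool_rot: [-3.139, -0.001, -3.037]
force: [-0.3, 0.1, -0.3]
width: 7.6
gripper_force: 60.0
```

carry_out([
  {"tx":0,"ty":0,"tz":0,"twist":0,"fingers":0},
  {"tx":0,"ty":0,"tz":0,"twist":0,"fingers":0},
  {"tx":0,"ty":0,"tz":0,"twist":0,"fingers":0},
])

```text
clock: 24.15
eef_pos: [609.1, -184.9, 147.2]
tool_rot: [3.141, -0.0, -3.029]
force: [0.8, 0.2, -0.8]
width: 7.8
gripper_force: 60.0
```

```bash
python3 go.py 545.2 -187.4 -3.031; python3 - <<'E'
from h import *
shot('wrist','w7')
im=cv2.imread('pics/w7.png')
# rectify top plane z=47 around estimate, 2 px/mm
C=np.array([550.2,-186.9]);n=140
M=np.array([[proj('w7',[C[0]+(i-n)/-2,C[1]+(j-n)/-2,47]) for j in range(2*n)] for i in range(2*n)],np.float32)
r=cv2.remap(im,M,None,cv2.INTER_LINEAR);cv2.imwrite('pics/rect.png',r)
g=cv2.GaussianBlur(cv2.cvtColor(r,cv2.COLOR_BGR2GRAY),(0,0),2)
c=cv2.HoughCircles(g,cv2.HOUGH_GRADIENT,1,20,param1=60,param2=12,minRadius=40,maxRadius=52)
for u,v,q in (c[0][:5] if c is not None else []): print('bore',C[0]-(v-n)/2,C[1]-(u-n)/2,'r',q/2)
print('\n'.join(' '.join('%3d'%x for x in row) for row in g[::14,::14]))
print('corners in wrist',[proj('w7',[*p,47]).round(0) for p in [(568.5,-128),(610,-207),(532,-247),(491,-167)]])
E
```

```text
clock 24.15 pos [ 609.15 -184.92  147.24] rot [ 3.1409e+00 -1.0000e-04 -3.0292e+00] F [ 0.77  0.19 -0.82] T [-0.033 -0.04   0.006] q7 1.83
need tx,ty [0.2127 0.0157] twist 0.0006
161 162 161 161 161 160 112 117 115 117 116 117 109 159 160 161 160 160 160 160
157 157 161 162 164 164 163 158 124 117 117 153 161 156 162 162 162 162 161 161
162 162 161 160 160 160 160 164 165 166 166 156 121 122 166 166 166 166 166 166
166 166 166 165 164 164 163 162 161 147 110 121 125 125 143 169 169 169 169 169
168 168 167 167 166 166 165 153  87  82  84  93 124 125 129 166 167 169 169 170
171 171 170 170 169 162  91  83  84  82  83  83 101 127 125 141 163 162 162 164
165 164 164 162 125 118  84  82  82  81  83  84  83 126 120 120 165 166 166 166
158 158 128 121 122 113  83  81  78  60  66  66  66 115 122 117 133 164 165 165
163 163 158 120 121 119  84  82  60  77  80  78  77  66  91 116 121 167 168 169
165 164 164  92  85  98  83  67  79  78  74  75  75  72  82  83  86 131 157 157
166 165 165 132  84  79  79  63  77  72  72  74  77  73  77  81  84 109 163 164
155 155 155 152  83  80  77  70  70  72  76  77  73  68  79  79  80 108 128 165
165 165 136 113 109  77  77  77  59  76  76  75  74  72  78  80  79 100 118 164
169 118 117 116 127  84  77  78  77  70  60  63  73  78 113 111 108 120 147 162
166 114 114 113 112 109  77  77  76  72  72  76  79 102 111 117 116 116 162 162
167 114 113 113 112 112  81  75  71  75  78  79  80 109 115 113 148 163 163 163
164 137 155 112 109 109 106  74  77  77  79  82  93 111 150 161 161 162 162 162
160 160 160 111 105 105 105  81  77  81  93 107 124 160 160 161 161 161 162 162
162 162 124 107 107 107 106 105  91 107 108 109 154 160 161 161 162 162 162 162
163 163 109 109 109 108 108 108 109 109 110 111 154 162 162 162 163 162 162 162
corners in wrist [array([409., 183.]), array([291., 228.]), array([242., 108.]), array([370.,  56.])]
```

```bash
python3 - <<'E'
from h import *
r=cv2.imread('pics/rect.png').astype(np.float32);n=140;C=np.array([550.2,-186.9])
ratio=cv2.GaussianBlur(r[...,1]/(r[...,2]+1),(0,0),1.5)
m=(ratio<0.72).astype(np.uint8);print('ratio tbl/blk',ratio[5,5],ratio[100,250].round(2),ratio[90,110],ratio[140,220])
k,l,st,ce=cv2.connectedComponentsWithStats(m);i=1+np.argmax(st[1:,4]);pts=cv2.findNonZero((l==i).astype(np.uint8))
q=cv2.minAreaRect(pts);print('rect centre',C[0]-(q[0][1]-n)/2,C[1]-(q[0][0]-n)/2,'size',np.array(q[1])/2,q[2])
L=np.log(cv2.GaussianBlur(r.mean(2),(0,0),1.5)+1)
t=np.linspace(0,2*np.pi,120,endpoint=False);best=[]
for R in (44,46,48):
 for u in np.arange(110,171):
  for v in np.arange(110,171):
   s=lambda R:cv2.remap(L,(u+R*np.cos(t)).astype(np.float32)[None],(v+R*np.sin(t)).astype(np.float32)[None],cv2.INTER_LINEAR)[0]
   best.append((np.clip(s(R+3)-s(R-3),-.15,.15).mean(),R/2,C[0]-(v-n)/2,C[1]-(u-n)/2))
best.sort(reverse=True);print(np.round(best[:6],3))
E
```

```text
ratio tbl/blk 0.8562916 0.88 0.69865686 0.7144337
rect centre 551.59599609375 -188.31111755371094 size [86.55135345 87.06671143] 62.318939208984375
[[ 1.500e-01  2.400e+01  5.517e+02 -1.889e+02]
 [ 1.500e-01  2.300e+01  5.512e+02 -1.894e+02]
 [ 1.500e-01  2.400e+01  5.522e+02 -1.889e+02]
 [ 1.500e-01  2.400e+01  5.517e+02 -1.884e+02]
 [ 1.500e-01  2.400e+01  5.512e+02 -1.884e+02]
 [ 1.490e-01  2.400e+01  5.522e+02 -1.894e+02]]
```

carry_out([
  {"tx":0.05,"ty":0.003,"tz":0,"twist":0,"fingers":0},
  {"tx":0.06,"ty":0.003,"tz":0,"twist":0,"fingers":0},
  {"tx":0.06,"ty":0.003,"tz":0,"twist":0,"fingers":0},
  {"tx":0.038,"ty":0.003,"tz":0,"twist":0,"fingers":0},
  {"tx":0,"ty":0,"tz":0.06,"twist":0,"fingers":0},
  {"tx":0,"ty":0,"tz":0.06,"twist":0,"fingers":0},
  {"tx":0,"ty":0,"tz":0.06,"twist":0,"fingers":0},
  {"tx":0,"ty":0,"tz":0,"twist":0,"fingers":0},
  {"tx":0,"ty":0,"tz":0,"twist":0,"fingers":0},
  {"tx":0,"ty":0,"tz":0,"twist":0,"fingers":0},
])

```text
clock: 25.45
eef_pos: [547.5, -189.8, 94.1]
tool_rot: [-3.141, 0.002, -3.031]
force: [0.1, 0.1, -0.7]
width: 8.2
gripper_force: 60.0
```

```bash
python3 go.py 546.8 -188.3 -3.031
```

```text
clock 25.45 pos [ 547.5  -189.8    94.08] rot [-3.1409e+00  1.6000e-03 -3.0310e+00] F [ 0.07  0.11 -0.7 ] T [-0.053 -0.007  0.024] q7 1.83
need tx,ty [0.0018 0.0052] twist -0.0
```

carry_out([
  {"tx":0.002,"ty":0.004,"tz":0,"twist":0,"fingers":0},
  {"tx":0,"ty":0,"tz":0.03,"twist":0,"fingers":0},
  {"tx":0,"ty":0,"tz":0.03,"twist":0,"fingers":0},
  {"tx":0,"ty":0,"tz":0.02,"twist":0,"fingers":0},
  {"tx":0,"ty":0,"tz":0,"twist":0,"fingers":0},
  {"tx":0,"ty":0,"tz":0,"twist":0,"fingers":0},
])

```text
clock: 26.2
eef_pos: [546.1, -188.6, 69.2]
tool_rot: [3.142, 0.0, -3.031]
force: [1.3, 0.2, -1.2]
width: 7.9
gripper_force: 60.0
```

```bash
python3 go.py 546.8 -188.3 -3.031
```

```text
clock 26.2 pos [ 546.15 -188.55   69.19] rot [ 3.1416e+00  1.0000e-04 -3.0312e+00] F [ 1.28  0.22 -1.23] T [-0.037 -0.033  0.009] q7 1.83
need tx,ty [-0.0023  0.0006] twist -0.0
```

carry_out([
  {"tx":-0.002,"ty":0,"tz":0.02,"twist":0,"fingers":0},
  {"tx":0,"ty":0,"tz":0.02,"twist":0,"fingers":0},
  {"tx":0,"ty":0,"tz":0.01,"twist":0,"fingers":0},
  {"tx":0,"ty":0,"tz":0,"twist":0,"fingers":0},
  {"tx":0,"ty":0,"tz":0,"twist":0,"fingers":0},
])

```text
clock: 26.82
eef_pos: [546.7, -188.5, 54.3]
tool_rot: [-3.142, 0.0, -3.031]
force: [-0.0, -0.2, -1.2]
width: 7.6
gripper_force: 60.0
```

carry_out([
  {"tx":0,"ty":0,"tz":0.015,"twist":0,"fingers":0},
  {"tx":0,"ty":0,"tz":0.01,"twist":0,"fingers":0},
  {"tx":0,"ty":0,"tz":0.005,"twist":0,"fingers":0},
  {"tx":0,"ty":0,"tz":0,"twist":0,"fingers":0},
  {"tx":0,"ty":0,"tz":0,"twist":0,"fingers":0},
])

```text
clock: 27.45
eef_pos: [546.7, -188.5, 45.2]
tool_rot: [-3.142, 0.0, -3.031]
force: [0.2, -0.1, -1.2]
width: 8.3
gripper_force: 60.0
```

```bash
python3 st.py
```

```text
t 27.6 pos [ 546.7 -188.5   45.3] key angle 0.2655 F [ 0.4  -0.41 -1.26] T [ 0.003 -0.009  0.01 ] tau7 0.0
```

Foot is about 4 mm off the bottom with no contact. I'll lower it until it stands.

carry_out([
  {"tx":0,"ty":0,"tz":0.005,"twist":0,"fingers":0},
  {"tx":0,"ty":0,"tz":0.004,"twist":0,"fingers":0},
  {"tx":0,"ty":0,"tz":0,"twist":0,"fingers":0},
  {"tx":0,"ty":0,"tz":0,"twist":0,"fingers":0},
])

```text
clock: 28.15
eef_pos: [546.6, -188.4, 42.5]
tool_rot: [3.142, -0.0, -3.031]
force: [0.1, -0.5, -1.1]
width: 8.1
gripper_force: 60.0
```

carry_out([
  {"tx":0,"ty":0,"tz":0.003,"twist":0,"fingers":0},
  {"tx":0,"ty":0,"tz":0,"twist":0,"fingers":0},
  {"tx":0,"ty":0,"tz":0,"twist":0,"fingers":0},
])

```text
clock: 28.52
eef_pos: [546.6, -188.5, 41.6]
tool_rot: [3.142, -0.0, -3.031]
force: [0.2, 0.5, -0.8]
width: 7.8
gripper_force: 60.0
```

```bash
python3 st.py
```

```text
t 28.68 pos [ 546.6 -188.4   41.6] key angle 0.2655 F [-0.18  0.11 -1.17] T [-0.011  0.013  0.026] tau7 0.0
```

carry_out([
  {"tx":0,"ty":0,"tz":0.004,"twist":0,"fingers":0},
  {"tx":0,"ty":0,"tz":0,"twist":0,"fingers":0},
  {"tx":0,"ty":0,"tz":0,"twist":0,"fingers":0},
])

```text
clock: 29.1
eef_pos: [546.9, -188.6, 41.4]
tool_rot: [-3.141, 0.001, -3.031]
force: [-2.7, 0.4, 7.6]
width: 8.6
gripper_force: 61.4
```

carry_out([
  {"tx":0,"ty":0,"tz":0.003,"twist":0,"fingers":0},
  {"tx":0,"ty":0,"tz":0,"twist":0,"fingers":0},
  {"tx":0,"ty":0,"tz":0,"twist":0,"fingers":0},
])

```text
clock: 29.48
eef_pos: [547.0, -188.6, 41.4]
tool_rot: [-3.141, 0.001, -3.031]
force: [-2.6, 1.3, 14.1]
width: 8.3
gripper_force: 62.5
```

```bash
python3 st.py
```

```text
t 29.62 pos [ 547.  -188.6   41.4] key angle 0.2654 F [-3.37  0.79 14.21] T [ 0.262  0.833 -0.012] tau7 -0.001
```

Standing on the bore floor at z 41.4, as predicted. I'll relieve the push, open the fingers and retreat upward.

carry_out([
  {"tx":0,"ty":0,"tz":-0.006,"twist":0,"fingers":0},
  {"tx":0,"ty":0,"tz":0,"twist":0,"fingers":0},
  {"tx":0,"ty":0,"tz":0,"twist":0,"fingers":0.2},
  {"tx":0,"ty":0,"tz":0,"twist":0,"fingers":0.4},
  {"tx":0,"ty":0,"tz":0,"twist":0,"fingers":0.7},
  {"tx":0,"ty":0,"tz":0,"twist":0,"fingers":0.7},
  {"tx":0,"ty":0,"tz":0,"twist":0,"fingers":0.7},
  {"tx":0,"ty":0,"tz":0,"twist":0,"fingers":0.7},
])

```text
clock: 30.68
eef_pos: [546.6, -188.5, 41.3]
tool_rot: [3.142, 0.0, -3.031]
force: [-0.3, -0.4, 0.7]
width: 59.8
gripper_force: 0.0
```

carry_out([
  {"tx":0,"ty":0,"tz":-0.05,"twist":0,"fingers":0.7},
  {"tx":0,"ty":0,"tz":-0.1,"twist":0,"fingers":0.7},
  {"tx":0,"ty":0,"tz":-0.15,"twist":0,"fingers":0.7},
  {"tx":0,"ty":0,"tz":-0.15,"twist":0,"fingers":0.7},
  {"tx":0,"ty":0,"tz":-0.15,"twist":0,"fingers":0.7},
  {"tx":0,"ty":0,"tz":0,"twist":0,"fingers":0.7},
  {"tx":0,"ty":0,"tz":0,"twist":0,"fingers":0.7},
  {"tx":0,"ty":0,"tz":0,"twist":0,"fingers":0.7},
])

```text
clock: 31.68
eef_pos: [545.6, -188.2, 220.2]
tool_rot: [3.141, -0.002, -3.031]
force: [0.3, 0.0, 0.3]
width: 59.6
gripper_force: 0.0
```

```bash
python3 st.py; python3 - <<'E'
from h import *
w=shot('wrist','w8');shot('scene','s8')
a=cv2.imread('pics/scene0.png').astype(int)
for f in ('w8','s8'):
    im=cv2.imread(f'pics/{f}.png'); d=(im.max(2)<45).astype(np.uint8)
    # expected bow region
    p=[proj(f,[546.7,-188.4,z]).round(0) for z in (51,69,105)];print(f,'expected collar/bow bottom/top',p)
    u,v=p[2].astype(int);y0,x0=max(v-40,0),max(u-40,0)
    k,l,st,ce=cv2.connectedComponentsWithStats(d[y0:v+60,x0:u+40])
    for i in range(1,k):
        if st[i,4]>15: print(st[i]+[x0,y0,0,0,0],ce[i].round(0)+[x0,y0])
# pointer now, via top/scene
for q in ('top',): 
    shot(q,'t8')
from ptr import ptr
for f in ('top0','t8','scene0','s8'):
    try: print(f,np.round(ptr(f),3))
    except Exception as e: print(f,e)
E
```

```text
t 31.82 pos [ 546.  -188.3  220.3] key angle 0.2655 F [ 0.21 -0.47  0.13] T [-0.011  0.02   0.028] tau7 -0.0
w8 expected collar/bow bottom/top [array([321., 212.]), array([321., 216.]), array([321., 226.])]
s8 expected collar/bow bottom/top [array([191., 328.]), array([188., 324.]), array([183., 316.])]
[154 280   9   8  21] [158. 284.]
[178 311  17  21 105] [186. 321.]
top0 [-0.074 -0.63   0.64 ]
t8 [-0.36 -0.64  0.66]
scene0 [-0.071 -0.39   0.36 ]
s8 [-0.353 -0.56   0.54 ]
```

```bash
python3 -c "
from h import *
print(job.finish_job())"
```

```text
the job is handed in; nothing more can be done
None
```

The job is handed in, with no verdict returned. The key went to the firm stop, came out freely at about +0.27 rad, and stands released in the small block's bore. The cameras show the pointer moved about 0.28 rad and stayed there, so whether it clears the 0.28 limit depends on where it started, which I could not measure.

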